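# Strip a powder sifter: prise out the split ring with a pick

## Task

The mesh of the powder sifter is due for changing. Take the orange pick, slip its tip under the end of the blue split ring at the pick pocket and prise that end up out of its groove until it stays on top of its lip, keeping fingers off the ring until then and without leaning on the mesh. Lay the pick back on the white paper, then take the freed end in the fingers, draw the ring out and lay it flat in the pale blue tray, leaving the other things on the counter where they stand.

Things in the scene. Friction and masses are not known exactly. Their poses are not given: they have to be found in the camera images.
- sifter: bench powder sifter, fixed: white housing 180 x 180 x 52 mm, on it an open steel bowl 175 mm across the rim. Origin on the counter under the bowl's axis, z up, -x from the axis to the pick pocket (roughly facing the robot). Bowl wall top 115 mm above the counter, inner radius 75; in it a hoop, inner radius 66, with low lands, tops at 108 mm, on which the ring lies; mesh at 96 mm
- pocket (a point): pick pocket: a 26 mm wide gap in the hoop and the wall's inner face under one end of the ring, open towards the bowl's middle, down to mesh level, its back at radius 79 mm; no lip above it. This point: middle of the pocket, radius 75 mm, level with the hoop's lands (108 mm up), 3.5 mm below the axis of the seated ring's wire
- mesh: dark mesh disc in the bowl, 131 mm across, its surface 96 mm above the counter; fragile. Origin and axes are the sifter's
- ring: blue springy plastic split ring, round wire 7 mm thick, 149 mm outside diameter, gap 24 degrees, 56 g; origin at the ring's centre at mid-wire (its far arc carries this frame), z up when flat. Seated under the lips, wire axis at 112 mm, wire top level with the wall, only its inner side bare. Once one end is out, the rest follows when that end is drawn upward (under 5 N)
- ring_end (a point): on the wire's axis, 8 mm short of the ring's end over the middle of the pick pocket. Raised there by 20 to 30 mm (up to 6 N) the end slips inward past the lip, springs out again and, let down, stays lying on the lip, its axis about 4 mm above the lip's top (seated: 10 mm below it)
- ring_other_end (a point): on the wire's axis, 8 mm short of the ring's other end
- pick: pick lying on the paper, 172 mm long, 70 g: orange handle with black bands, 18 wide, 22 mm high, from x = -55 to 45; steel shank 7 mm thick along x to x = 100, its axis 11 mm above the underside; then a flat blade 20 long, 8 wide, 3 mm thick, bent up 30 degrees. Origin on the underside near the handle's middle, x to the tip, z up. With the tip dipped 30 degrees the blade is level
- pick_tip (a point): the far end of the pick's blade, mid-thickness (x 117, z 21 mm in the pick's frame)
- paper: white paper sheet, 260 x 170 x 2 mm, fixed on the counter; origin at the middle of its underside, x along its length
- tray_in (a point): middle of the inner floor of the fixed pale blue tray, 280 (x) x 200 (y) mm outside, walls 4 mm thick and 30 mm high, floor 4 mm thick; its axes are the tray's
- bottle_a: bystander: white medicine bottle, yellow cap, lilac label, 72 mm across, 145 high; origin at the middle of its underside
- bottle_b: bystander: white medicine bottle, yellow cap, orange label, 72 mm across, 145 high; origin at the middle of its underside
- small_jar: bystander: small white jar, 48 mm across, 62 high, between robot and sifter; origin at the middle of its underside
- mortar: bystander: white mortar, 132 mm across, 70 high, pestle leaning in it; origin at the middle of its underside
- spatula: bystander: flat steel spatula, 170 mm long, lying between robot and sifter; origin at mid-length on its underside
- lip (a point): inner top edge of the lip next to the pocket (radius 68.5 mm, 121.5 mm above the counter). Three such bright lips reach in over the ring, undersides sloping 45 degrees, tops level, with a shoulder 5 mm higher at the back (radius 79.5 to 83 mm); at 157.5, 18.5 and -128 degrees round from the sifter's +x, counter-clockwise from above, 15 to 20 degrees wide
Mind the look-alikes: they are no part of the job. There is more than one size of the pick; the job needs the smaller. Several things have the shape of the ring; the one meant has the colours described above.

How it is judged:
By the outcome, as a careful person would: the job done as asked, in the order asked, and still so for the second after the job is handed in, with the robot touching nothing.
It also fails if it takes over 72 s, if anything falls off the work surface, if the arm or the gripper's body presses on something with over 40 N, if the wrist force passes 120 N, or if a joint passes its speed limit or range.

## Robot

A 6-joint arm with a two-finger parallel gripper is mounted at the origin on the work surface. World frame = base frame: x ahead of the robot, y to its left, z up, the work surface at z = 0. Lengths are in m, angles in degrees, forces in N, time in s.
With the tool pointing down it reaches from about 0.25 to 0.725 m from the base axis. Payload 4 kg.
Tool frame: the origin (TCP) lies at the very end of the fingers, on their centre line; the grasp point (between the pads) lies 19 mm behind it; z points along the fingers, y is the direction in which the jaws open and shut (so a half turn about z gives the same grasp; the last joint's range is limited). The gripper opens to 85 mm and grips with 20 to 120 N. Pads are 22 mm wide; open, the fingers measure 114 mm over their backs; the gripper's body (76 mm by 85 mm) begins 54 mm behind the grasp point. The pads swing forward as they close: fully open they stand 13 mm farther back than shut.
Start: joints at [71.391, 13.785, 0.286, 76.501, 0, 90], TCP at [0.16, 0.474, 0.231] pointing down, gripper open.
Joint ranges: [-155.79, 155.79], [-60.16, 107.12], [-62.33, 73.08], [-114, 123.19], [-81.49, 82.49], [-180, 180]. Speed limits (degrees/s): [159.86, 159.86, 180, 180, 180, 180].

## Interface

Orientations are given as a 3x3 rotation matrix whose columns are the frame's x, y, z axes.
In Python, from workcell import telemetry, imaging, env gives the robot as it stands.
- The arm moves only by the tool apply_moves, never from a script. Its argument "moves" is a list of rows, each a list of 3 entries, a list of its own where there are three numbers: the opening, from 0 (shut) to 1 (fully open), then the shift along the tool's x, y, z in m, then the turn about the tool's z in rad. In form: [[claw, [x, y, z], roll], ...]. A call has 1 to 20 rows; each row is the pose to reach, as a shift and turn from the pose commanded when the call began, along the tool's axes at that moment; what a row does not reach only later rows make up. A row lasts 1/8 s, in which the tool goes at most 62.5 mm and 10.7 degrees, less where a joint would pass 70% of its speed; a pose out of reach is approached as far as the arm can. A call with a gripper value outside its range is refused whole. The fingers move at their own pace and stop on an object; "force" is the grip in N (left out, the last holds). Time passes only in rows, so rows that repeat a pose let the fingers close. It gives the time, the measured TCP pose, the force and the opening at its end, in the units of the state.
- telemetry.read_state(): the state, without advancing time (a new reading comes with each control period).
- imaging.get_image(name): name is "scene" or "top"; returns a dict with "pixels" (480x640x3 uint8, red, green, blue), "mtx" (3x3 intrinsics, pixels), "origin" and "attitude" of the camera in the world. Camera axes: x right, y up, looking along -z (the intrinsics and any distortion apply to the point x, -y, -z); pixel columns grow to the right and rows downward; lengths in m; the calibration is good to about 2 mm. A picture is of the moment at which its call begins. There is no depth.
- env.close_job(): hands the job in, once; it reports no verdict.
The state is a dict: "time": time; "qpos": joint angles; "qvel": joint speeds; "joint_efforts": joint torques, N m; "tool_pos": TCP position; "tool_rot": TCP orientation; "force": force on the tool from outside, world axes, zero at the start; "wrist_torque": the same for the moment, N m; "gripper_width": opening from 0.0 (shut) to 1.0 (fully open).
Only numpy, scipy, OpenCV 4.12 (cv2) and the standard library are available. Lean on these libraries where they do the work, as an engineer would, in place of code of your own. Each camera call takes 0.05 s, during which the arm holds its last target. There are 200 camera calls.

## Working session

There is one attempt and no reset: what is moved stays moved. The work goes in short steps, Python scripts to look and compute and a tool call to move; the robot and the scene stay as the last step left them, time stands still between calls to the robot, and variables do not carry over. Pictures are saved under pics/ and viewed, about 8 in all and at most 12, crops included, and the job is handed in when it is done.

Besides the shell and the picture viewer there is one more tool, called after "Request:" as name(argument=value, ...), one argument or row to a line, values as JSON. apply_moves: Moves the arm, as the interface text tells. Its arguments: {"type":"object","properties":{"moves":{"type":"array"},"force":{"type":"number"}},"required":["moves"]}

```bash
ls; mkdir -p pics
cat > h.py <<'E'
import numpy as np, cv2
from workcell import telemetry, imaging, env
def snap(n,f,crop=None,s=1):
    d=imaging.get_image(n); np.savez(f'pics/{f}.npz',**{k:np.array(d[k]) for k in('pixels','mtx','origin','attitude')}, )
    save(d['pixels'],f,crop,s); return d
def save(px,f,crop=None,s=1):
    im=px[:,:,::-1]
    if crop: a,b,c,e=crop; im=im[b:e,a:c]
    cv2.imwrite(f'pics/{f}.png',cv2.resize(np.ascontiguousarray(im),None,fx=s,fy=s,interpolation=cv2.INTER_CUBIC))
def load(f): return dict(np.load(f'pics/{f}.npz'))
def ray(d,u,v):
    x,y=np.linalg.solve(d['mtx'],[u,v,1])[:2]
    return np.array(d['attitude'])@np.array([x,-y,-1])
def onz(d,u,v,z):
    r=ray(d,u,v);o=np.array(d['origin']); return o+r*(z-o[2])/r[2]
def proj(d,p):
    q=np.array(d['attitude']).T@(np.array(p)-d['origin']); w=d['mtx']@np.array([q[0],-q[1],-q[2]]); return w[:2]/w[2]
E
python3 - <<'E'
from h import *
for n in('scene','top'):
    d=snap(n,n+'0'); print({k:np.round(v,3).tolist() if k!='pixels' else 0 for k,v in d.items() if not isinstance(v,str)})
print(telemetry.read_state())
E
```

```text
pics
{'pixels': 0, 'mtx': [[605.66, 0.0, 311.508], [0.0, 605.66, 234.21], [0.0, 0.0, 1.0]], 'origin': [0.952, -0.748, 0.948], 'attitude': [[0.849, -0.363, 0.383], [0.528, 0.585, -0.616], [-0.0, 0.725, 0.688]]}
{'pixels': 0, 'mtx': [[452.089, 0.0, 327.306], [0.0, 452.089, 238.0], [0.0, 0.0, 1.0]], 'origin': [0.363, 0.016, 1.179], 'attitude': [[0.021, 0.996, -0.088], [-1.0, 0.02, -0.009], [-0.007, 0.089, 0.996]]}
{'time': 0.1, 'qpos': array([ 7.13916763e+01,  1.38276831e+01,  2.20936504e-01,  7.64999422e+01,
       -9.11303588e-04,  8.99978267e+01]), 'qvel': array([-0.01074935, -0.13994612,  0.19321672,  0.08044265,  0.11837573,
       -0.06799673]), 'joint_efforts': array([-2.75026096e-04, -3.73136687e+01,  2.53009540e+01,  1.08421105e-02,
       -1.80272752e-05,  2.53271793e-06]), 'tool_pos': array([0.15937521, 0.47333124, 0.23050038]), 'tool_rot': array([[-9.47734175e-01,  3.19060493e-01, -5.79107363e-04],
       [ 3.19061018e-01,  9.47732523e-01, -1.76980066e-03],
       [-1.58345901e-05, -1.86207116e-03, -9.99998266e-01]]), 'force': array([ 0.00170734, -0.20895224, -0.60346301]), 'wrist_torque': array([0.01310799, 0.00927825, 0.03959625]), 'gripper_width': 0.9987699240070939}
```

View pics/top0.png

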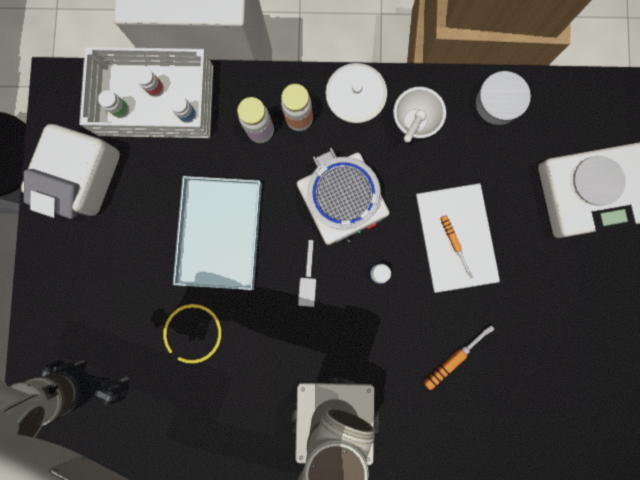

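View pics/scene0.png

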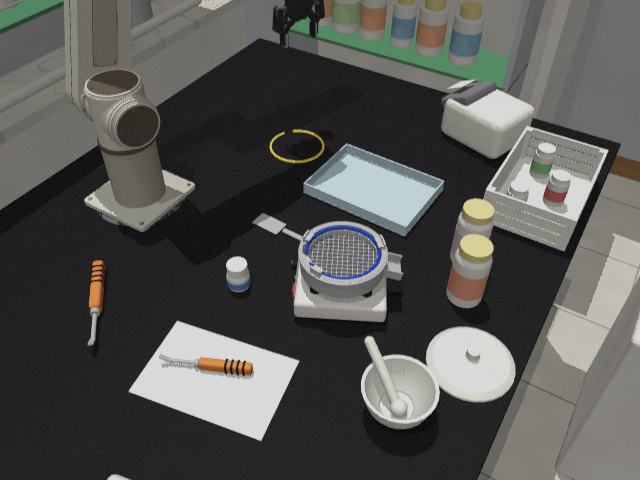

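Candidates: for the pick, the one on the paper at top (456,246) and a larger one on the bare counter at (460,358). For the ring, the blue one in the sifter at (344,193) and a yellow one at (192,334). I choose the paper pick and the blue ring, and check both in one close crop.

Run:
```python
from h import *
t=load('top0')['pixels'];s=load('scene0')['pixels']
c=lambda p,a,b,w,h,f:cv2.resize(np.ascontiguousarray(p[b:b+h,a:a+w]),None,fx=f,fy=f,interpolation=cv2.INTER_CUBIC)
A=np.hstack([c(t,294,145,100,100,4),c(t,425,200,80,80,5)[:400,:400]])
B=np.hstack([c(s,285,215,130,65,400/130),c(s,145,340,130,65,400/130)])
save(np.vstack([A,B]),'crop0')
```

```text
(no output)
```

View pics/crop0.png

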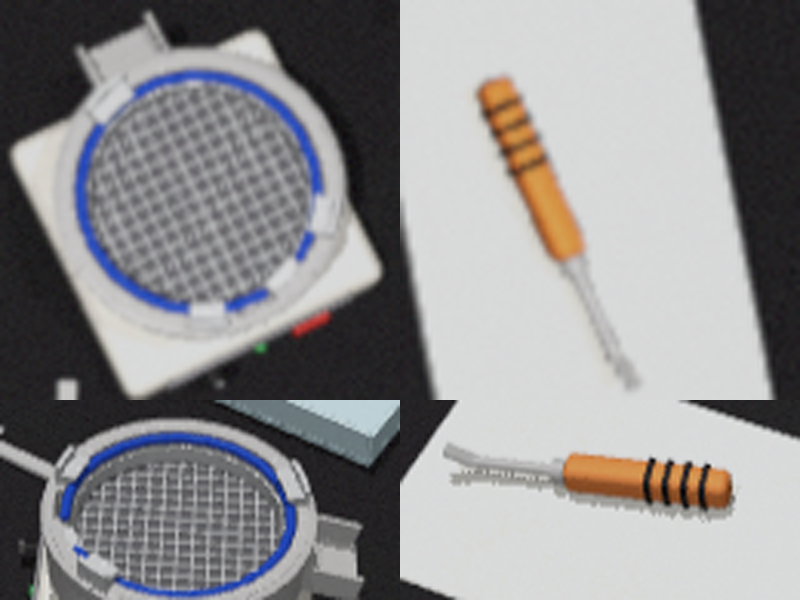

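Crop check: on the paper, the smaller orange pick has its tail at about top (443,216), handle front (459,252) and tip (471,277). The sifter holds the blue ring, with bright lips at about 43°, -99° and -176° in the world. That puts the sifter yaw near 26°, the pocket near -154°, and the free end piece at crop (250,295). Next I'll compute poses.

Run:
```python
from h import *
from scipy.optimize import least_squares as LS
T=load('top0');S=load('scene0')
def blue(d,box):
    p=d['pixels'].astype(int);a,b,c,e=box
    m=(p[...,2]>p[...,0]+50)&(p[...,2]>p[...,1]+40)
    v,u=np.nonzero(m);k=(u>a)&(u<c)&(v>b)&(v<e);return u[k],v[k]
for n,d,box in(('top',T,(295,145,395,245)),('sc',S,(285,215,415,300))):
    u,v=blue(d,box); P=np.array([onz(d,a,b,.114)[:2] for a,b in zip(u,v)])
    r=LS(lambda q:np.hypot(*(P-q[:2]).T)-q[2],[*P.mean(0),.071],loss='soft_l1',f_scale=.002)
    c=r.x; ang=np.sort(np.degrees(np.arctan2(*(P-c[:2]).T[::-1])))
    h=np.histogram(ang,bins=np.arange(-180,181,6))[0]
    print(n,c,len(u)); print(list(zip(range(-180,180,6),h)))
def both(a,b,z):
    x,y=onz(T,*a,z),onz(S,*b,z); print(x.round(4),y.round(4)); return (x+y)/2
tail=both((443.4,216.4),(252.9,368.6),.013);fr=both((459,251.6),(198.6,362.7),.013);tip=both((471,277),(160.3,356.3),.023)
print('dir',np.degrees(np.arctan2(*(tip-tail)[1::-1])),np.hypot(*(tip-tail)[:2]),np.hypot(*(fr-tail)[:2]))
for n,a,z in(('mortar',(420,112),.07),('jar',(381,273),.06),('tray1',(182,177),.03),('tray2',(260,180),.03),('tray3',(254,290),.03),('tray4',(174,286),.03),('lipA',(294+112/4,145+98/4),.12),('lipB',(294+325/4,145+212/4),.12),('lipC',(294+207/4,145+308/4),.12),('botA',(252,110),.145),('botB',(296,96),.145)):
    print(n,onz(T,*a,z).round(4))
```

```text
top [ 0.5669938  -0.00991919  0.07046414] 416
[(-180, np.int64(0)), (-174, np.int64(0)), (-168, np.int64(7)), (-162, np.int64(10)), (-156, np.int64(9)), (-150, np.int64(8)), (-144, np.int64(0)), (-138, np.int64(0)), (-132, np.int64(0)), (-126, np.int64(4)), (-120, np.int64(9)), (-114, np.int64(6)), (-108, np.int64(0)), (-102, np.int64(0)), (-96, np.int64(0)), (-90, np.int64(8)), (-84, np.int64(9)), (-78, np.int64(9)), (-72, np.int64(9)), (-66, np.int64(8)), (-60, np.int64(10)), (-54, np.int64(9)), (-48, np.int64(11)), (-42, np.int64(9)), (-36, np.int64(9)), (-30, np.int64(8)), (-24, np.int64(9)), (-18, np.int64(9)), (-12, np.int64(10)), (-6, np.int64(8)), (0, np.int64(6)), (6, np.int64(8)), (12, np.int64(8)), (18, np.int64(9)), (24, np.int64(9)), (30, np.int64(6)), (36, np.int64(0)), (42, np.int64(0)), (48, np.int64(0)), (54, np.int64(5)), (60, np.int64(8)), (66, np.int64(9)), (72, np.int64(10)), (78, np.int64(8)), (84, np.int64(9)), (90, np.int64(10)), (96, np.int64(9)), (102, np.int64(9)), (108, np.int64(8)), (114, np.int64(10)), (120, np.int64(9)), (126, np.int64(9)), (132, np.int
[... 1259 characters left out ...]
int64(12)), (138, np.int64(11)), (144, np.int64(12)), (150, np.int64(10)), (156, np.int64(13)), (162, np.int64(10)), (168, np.int64(9)), (174, np.int64(7))]
[ 0.5287 -0.2732  0.013 ] [ 0.5288 -0.2691  0.013 ]
[ 0.4381 -0.3131  0.013 ] [ 0.4368 -0.3113  0.013 ]
[ 0.3734 -0.3404  0.023 ] [ 0.3738 -0.3421  0.023 ]
dir -155.68382205370295 0.1702692574969088 0.10014665718808465
mortar [ 0.7849 -0.2006  0.07  ]
jar [ 0.3783 -0.1077  0.06  ]
tray1 [0.6158 0.4061 0.03  ]
tray2 [0.6118 0.2037 0.03  ]
tray3 [0.3291 0.2093 0.03  ]
tray4 [0.3349 0.4126 0.03  ]
lipA [0.6205 0.042  0.12  ]
lipB [ 0.5543 -0.0856  0.12  ]
lipC [ 0.4956 -0.0168  0.12  ]
botA [0.7541 0.2095 0.145 ]
botB [0.79   0.1067 0.145 ]
```

```bash
cat >> h.py <<'E'
def goal(*gs):
    "each g: x,y,z,yaw of tool y (deg); print shift/roll from the present pose"
    s=telemetry.read_state();R=np.array(s['tool_rot']);p=s['tool_pos']
    y0=np.degrees(np.arctan2(R[1,1],R[0,1]))
    print('t',round(s['time'],2),'p',np.round(p,4),'yaw',round(y0,2),'z',R[:,2].round(3),'q',np.round(s['qpos'],0),'F',np.round(s['force'],1),'w',round(s['gripper_width'],3))
    for g in gs: print(g,'->',np.round(R.T@(np.array(g[:3])-p),4),'roll',round(-np.radians((g[3]-y0+180)%360-180),3))
C=np.array([.566,-.010]);D=np.array([np.cos(np.radians(-153.8)),np.sin(np.radians(-153.8))])
E
python3 -c "
from h import *
goal((.4532,-.3053,.15,-65.7))"
```

```text
t 0.1 p [0.1594 0.4733 0.2305] yaw 71.39 z [-0.001 -0.002 -1.   ] q [71. 14.  0. 76. -0. 90.] F [ 0.  -0.2 -0.6] w 0.999
(0.4532, -0.3053, 0.15, -65.7) -> [-0.5269 -0.644   0.0817] roll 2.393
```

Request:
apply_moves(
  moves=[
    [0.5, [-0.527, -0.644, 0.082], 2.393],
    [0.5, [-0.527, -0.644, 0.082], 2.393],
    [0.5, [-0.527, -0.644, 0.082], 2.393],
    [0.5, [-0.527, -0.644, 0.082], 2.393],
    [0.5, [-0.527, -0.644, 0.082], 2.393],
    [0.5, [-0.527, -0.644, 0.082], 2.393],
    [0.5, [-0.527, -0.644, 0.082], 2.393],
    [0.5, [-0.527, -0.644, 0.082], 2.393],
    [0.5, [-0.527, -0.644, 0.082], 2.393],
    [0.5, [-0.527, -0.644, 0.082], 2.393],
    [0.5, [-0.527, -0.644, 0.082], 2.393],
    [0.5, [-0.527, -0.644, 0.082], 2.393],
    [0.5, [-0.527, -0.644, 0.082], 2.393],
    [0.5, [-0.527, -0.644, 0.082], 2.393],
    [0.5, [-0.527, -0.644, 0.082], 2.393],
    [0.5, [-0.527, -0.644, 0.082], 2.393],
  ],
)

```text
time: 2.1
tool_pos: [0.4528, -0.3036, 0.1488]
tool_rot: [[0.911, 0.412, -0.001], [0.412, -0.911, 0.001], [-0.001, -0.002, -1.0]]
force: [-0.6, 0.5, -0.9]
gripper_width: 0.5
```

```bash
python3 -c "
from h import *
goal((.4532,-.3053,.006,-65.7))"
```

```text
t 2.1 p [ 0.4528 -0.3036  0.1488] yaw -65.7 z [-0.001  0.001 -1.   ] q [-34.  22.  -1.  67.   0. 122.] F [-0.6  0.5 -0.9] w 0.5
(0.4532, -0.3053, 0.006, -65.7) -> [-0.0002  0.0019  0.1428] roll 0.0
```

Descend, close at 20 N, and lift.

Request:
apply_moves(
  moves=[
    [0.5, [0, 0.002, 0.06], 0],
    [0.5, [0, 0.002, 0.11], 0],
    [0.5, [0, 0.002, 0.142], 0],
    [0.5, [0, 0.002, 0.142], 0],
    [0, [0, 0.002, 0.142], 0],
    [0, [0, 0.002, 0.142], 0],
    [0, [0, 0.002, 0.142], 0],
    [0, [0, 0.002, 0.142], 0],
    [0, [0, 0.002, 0.142], 0],
    [0, [0, 0.002, 0.1], 0],
    [0, [0, 0.002, 0.04], 0],
    [0, [0, 0.002, -0.02], 0],
    [0, [0, 0.002, -0.05], 0],
    [0, [0, 0.002, -0.05], 0],
  ],
  force=25,
)

```text
time: 3.85
tool_pos: [0.456, -0.3077, 0.2032]
tool_rot: [[0.912, 0.411, 0.006], [0.411, -0.912, -0.005], [0.004, 0.007, -1.0]]
force: [0.1, 0.0, -1.2]
gripper_width: 0.201
```

Run:
```python
from h import *
goal((.6336,-.155,.135,25))
t=snap('top','t1')['pixels'];s=snap('scene','s1')['pixels']
save(np.hstack([cv2.resize(s[200:400,100:300],(400,400)),cv2.resize(t[180:330,380:530],(400,400))]),'c1')
```

```text
t 3.85 p [ 0.456  -0.3077  0.2032] yaw -65.73 z [ 0.006 -0.005 -1.   ] q [-34.  20.   4.  74.  -0. 122.] F [ 0.1  0.  -1.2] w 0.201
(0.6336, -0.155, 0.135, 25) -> [ 0.2244 -0.0667  0.0686] roll -1.584
```

View pics/c1.png

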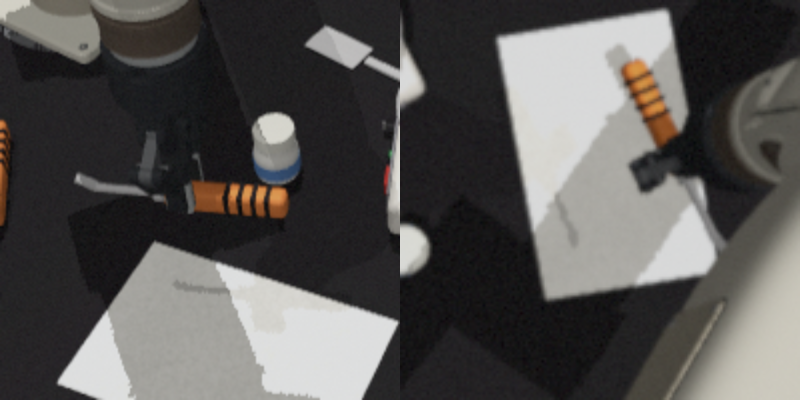

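The left view shows the pick held level at the handle front and clear of the paper, with its tail at about (280,205). Next I move to beside the bowl, tail over the rim at bearing -65°.

Request:
apply_moves(
  moves=[
    [0, [0.112, -0.033, 0.03], -0.8],
    [0, [0.224, -0.067, 0.053], -1.584],
    [0, [0.224, -0.067, 0.053], -1.584],
    [0, [0.224, -0.067, 0.053], -1.584],
    [0, [0.224, -0.067, 0.053], -1.584],
    [0, [0.224, -0.067, 0.053], -1.584],
    [0, [0.224, -0.067, 0.053], -1.584],
    [0, [0.224, -0.067, 0.053], -1.584],
    [0, [0.224, -0.067, 0.053], -1.584],
    [0, [0.224, -0.067, 0.053], -1.584],
    [0, [0.224, -0.067, 0.053], -1.584],
  ],
)

```text
time: 5.32
tool_pos: [0.6302, -0.1531, 0.1448]
tool_rot: [[-0.422, 0.907, -0.002], [0.907, 0.422, 0.001], [0.002, -0.002, -1.0]]
force: [0.9, 0.4, -0.1]
gripper_width: 0.201
```

Run:
```python
from h import *
goal((.6336,-.155,.125,25),(.6336,-.155,.076,25))
t=snap('top','t2')['pixels'];s=snap('scene','s2')['pixels']
save(np.hstack([cv2.resize(s[180:330,280:430],(400,400)),cv2.resize(t[130:280,290:440],(400,400))]),'c2')
```

```text
t 5.33 p [ 0.6302 -0.1531  0.1448] yaw 24.97 z [-0.002  0.001 -1.   ] q [-14.  33.  17.  74.  -0.  51.] F [ 0.9  0.4 -0.1] w 0.201
(0.6336, -0.155, 0.125, 25) -> [-0.0032  0.0024  0.0198] roll -0.001
(0.6336, -0.155, 0.076, 25) -> [-0.0032  0.0025  0.0688] roll -0.001
```

View pics/c2.png

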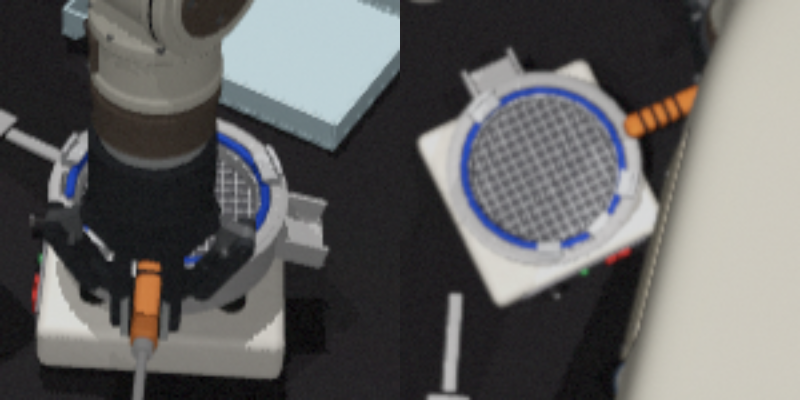

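Both halves show the tail over the bowl rim at crop right (628,125), clear of the lips. I press down gently so the pick swivels tip-down in the pads.

Request:
apply_moves(
  moves=[
    [0, [-0.004, 0.002, 0.02], 0],
    [0, [-0.004, 0.002, 0.026], 0],
    [0, [-0.004, 0.002, 0.032], 0],
    [0, [-0.004, 0.002, 0.038], 0],
    [0, [-0.004, 0.002, 0.044], 0],
    [0, [-0.004, 0.002, 0.044], 0],
  ],
  force=20,
)

```text
time: 6.18
tool_pos: [0.6348, -0.1563, 0.1022]
tool_rot: [[-0.423, 0.906, 0.001], [0.906, 0.423, -0.0], [-0.0, 0.001, -1.0]]
force: [1.3, -3.5, 2.4]
gripper_width: 0.205
```

Run:
```python
from h import *
goal((.6336,-.155,.076,25))
s=snap('scene','s3')['pixels'];save(s[180:360,260:440],'c3',None,3)
```

```text
t 6.17 p [ 0.6348 -0.1563  0.1022] yaw 25.01 z [ 0.001 -0.    -1.   ] q [-14.  35.  14.  69.  -0.  51.] F [ 1.3 -3.5  2.4] w 0.205
(0.6336, -0.155, 0.076, 25) -> [ 0.0017 -0.0005  0.0262] roll 0.0
```

View pics/c3.png

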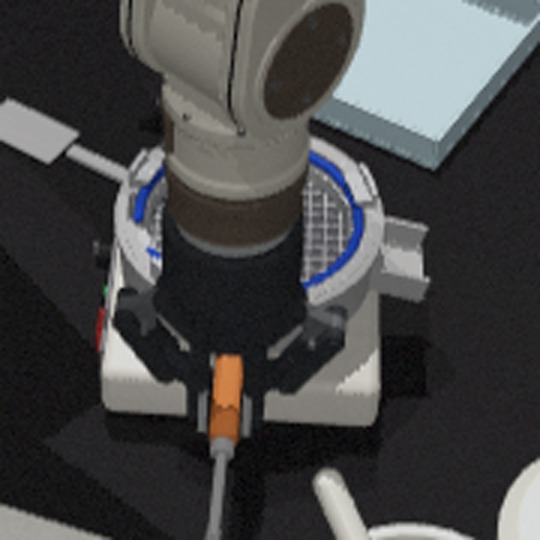

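The pick is swivelling at about 2.4 N. I carry on to the level-blade tilt.

Request:
apply_moves(
  moves=[
    [0, [0, 0, 0.006], 0],
    [0, [0, 0, 0.012], 0],
    [0, [0, 0, 0.018], 0],
    [0, [0, 0, 0.024], 0],
    [0, [0, 0, 0.026], 0],
    [0, [0, 0, 0.026], 0],
    [0, [-0.03, 0, 0.0], 0],
    [0, [-0.06, 0, -0.06], 0],
    [0, [-0.06, 0, -0.12], 0],
    [0, [-0.06, 0, -0.12], 0],
    [0, [-0.06, 0, -0.12], 0],
    [0, [-0.06, 0, -0.12], 0],
  ],
)

```text
time: 7.72
tool_pos: [0.6586, -0.2099, 0.2194]
tool_rot: [[-0.423, 0.906, -0.005], [0.906, 0.423, 0.001], [0.003, -0.004, -1.0]]
force: [0.7, 0.3, -1.4]
gripper_width: 0.2
```

Run:
```python
from h import *
# candidate hover over bowl with pick x along pocket: grip at r=-3 => C - .003*D ; retract 20mm
for z in(.19,):
  q=C-.030*D; goal((*q,z,-63.8))
```

```text
t 7.72 p [ 0.6586 -0.2099  0.2194] yaw 25.06 z [-0.005  0.001 -1.   ] q [-18.  38.  36.  88.  -0.  47.] F [ 0.7  0.3 -1.4] w 0.2
(np.float64(0.5929177510902298), np.float64(0.0032451755837523445), 0.19, -63.8) -> [0.2208 0.0309 0.03  ] roll 1.551
```

Request:
apply_moves(
  moves=[
    [0, [0.11, 0.015, 0.0], 0.8],
    [0, [0.22, 0.03, 0.0], 1.551],
    [0, [0.22, 0.03, 0.0], 1.551],
    [0, [0.22, 0.03, 0.0], 1.551],
    [0, [0.22, 0.03, 0.0], 1.551],
    [0, [0.22, 0.03, 0.0], 1.551],
    [0, [0.22, 0.03, 0.0], 1.551],
    [0, [0.22, 0.03, 0.0], 1.551],
    [0, [0.22, 0.03, 0.0], 1.551],
    [0, [0.22, 0.03, 0.0], 1.551],
    [0, [0.22, 0.03, 0.0], 1.551],
  ],
  force=110,
)

```text
time: 9.1
tool_pos: [0.5933, 0.0017, 0.2212]
tool_rot: [[0.897, 0.442, -0.002], [0.442, -0.897, -0.0], [-0.002, -0.001, -1.0]]
force: [-1.0, -0.4, -1.4]
gripper_width: 0.175
```

Run:
```python
from h import *
goal()
t=snap('top','t4')['pixels'];s=snap('scene','s4')['pixels']
save(np.hstack([cv2.resize(s[120:320,260:460],(400,400),interpolation=2),cv2.resize(t[110:260,270:420],(400,400),interpolation=2)]),'c4',None,2)
im=cv2.imread('pics/c4.png');cv2.imwrite('pics/c4.png',im[:600,:800])
```

```text
t 9.1 p [0.5933 0.0017 0.2212] yaw -63.77 z [-0.002 -0.    -1.   ] q [  0.  25.  15.  80.  -0. 154.] F [-1.  -0.4 -1.4] w 0.175
```

View pics/c4.png

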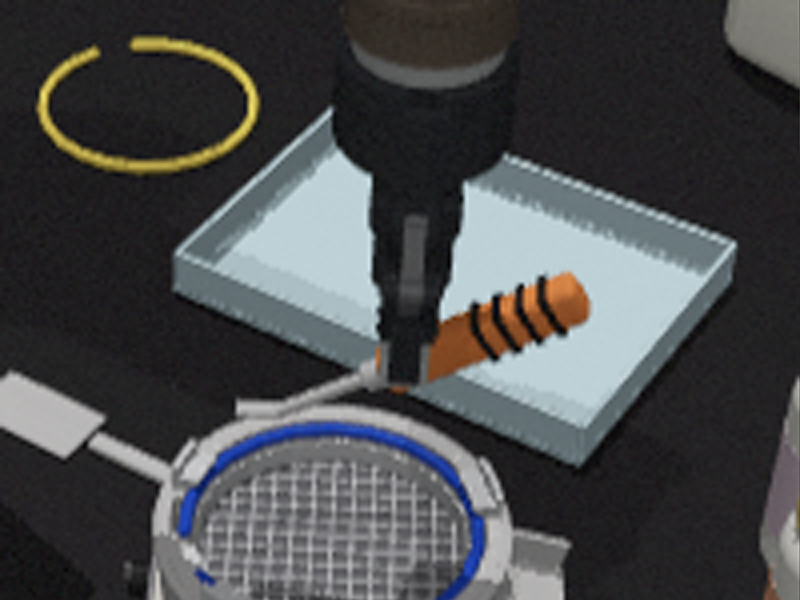

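Good: the pick is tilted about 30°, with the tip at crop (238,408), i.e. full-image (319.5,222), and the handle end at (575,298), i.e. (404,194.5). Now I intersect those rays with the pick's vertical plane.

Run:
```python
from h import *
d=load('s4'); g=np.array([.5933,.0017,.2212]); D3=np.array([*D,0]); n=np.array([-D[1],D[0],0])
def pl(u,v):
    r=ray(d,u,v);o=d['origin'];X=o+r*(n@(g-o))/(n@r); return X,D3@(X-g),X[2]-g[2]
for k,(u,v) in dict(tip=(319.5,222),bend=(329.5,222),front=(354,213.5),tail=(404,194.5)).items():
    X,a,z=pl(u,v); print(k,X.round(4),'along',round(a,4),'dz',round(z,4))
for a in(25,30,35): print(a, 'expected tip rel grip x=28:',[round(89*np.cos(np.radians(a))+10*np.sin(np.radians(a)),1),round(-89*np.sin(np.radians(a))+10*np.cos(np.radians(a)),1)])
```

```text
tip [ 0.5246 -0.0321  0.1879] along 0.0766 dz -0.0333
bend [ 0.5413 -0.0239  0.1896] along 0.058 dz -0.0316
front [ 0.581  -0.0043  0.2145] along 0.0137 dz -0.0067
tail [0.6576 0.0333 0.2665] along -0.0716 dz 0.0453
25 expected tip rel grip x=28: [np.float64(84.9), np.float64(-28.5)]
30 expected tip rel grip x=28: [np.float64(82.1), np.float64(-35.8)]
35 expected tip rel grip x=28: [np.float64(78.6), np.float64(-42.9)]
```

Request:
apply_moves(
  moves=[
    [0, [0, -0.0015, 0.05], 0],
    [0, [0, -0.0015, 0.07], 0],
    [0, [0, -0.0015, 0.084], 0],
    [0, [0, -0.0015, 0.084], 0],
    [0, [0, -0.0015, 0.084], 0],
  ],
)

```text
time: 9.82
tool_pos: [0.5941, 0.0029, 0.1395]
tool_rot: [[0.897, 0.441, 0.002], [0.441, -0.897, 0.0], [0.002, 0.001, -1.0]]
force: [0.3, 0.5, -0.1]
gripper_width: 0.175
```

Run:
```python
from h import *
q=C-.001*D
goal((*q,.137,-63.8))
```

```text
t 9.82 p [0.5941 0.0029 0.1395] yaw -63.82 z [ 0.002  0.    -1.   ] q [  0.  27.   6.  69.  -0. 154.] F [ 0.3  0.5 -0.1] w 0.175
(np.float64(0.5668972583696743), np.float64(-0.009558494147208255), 0.137, -63.8) -> [-0.03   -0.0008  0.0024] roll -0.0
```

Request:
apply_moves(
  moves=[
    [0, [0, -0.001, 0.002], 0],
    [0, [-0.008, -0.001, 0.002], 0],
    [0, [-0.016, -0.001, 0.002], 0],
    [0, [-0.023, -0.001, 0.002], 0],
    [0, [-0.028, -0.001, 0.002], 0],
    [0, [-0.028, -0.001, 0.002], 0],
    [0, [-0.028, -0.001, 0.002], 0],
  ],
)

```text
time: 10.7
tool_pos: [0.5679, -0.0085, 0.1364]
tool_rot: [[0.897, 0.441, 0.0], [0.441, -0.897, 0.0], [0.0, 0.0, -1.0]]
force: [0.0, -0.6, -1.2]
gripper_width: 0.184
```

Run:
```python
from h import *
goal()
s=snap('scene','s5')['pixels'];t=snap('top','t5')['pixels']
save(np.hstack([cv2.resize(s[200:300,270:370],(500,500),interpolation=2),cv2.resize(t[170:230,314:350],(300,500),interpolation=2)]),'c5')
```

```text
t 10.7 p [ 0.5679 -0.0085  0.1364] yaw -63.83 z [ 0.  0. -1.] q [ -1.  25.   1.  67.   0. 153.] F [ 0.  -0.6 -1.2] w 0.184
```

View pics/c5.png

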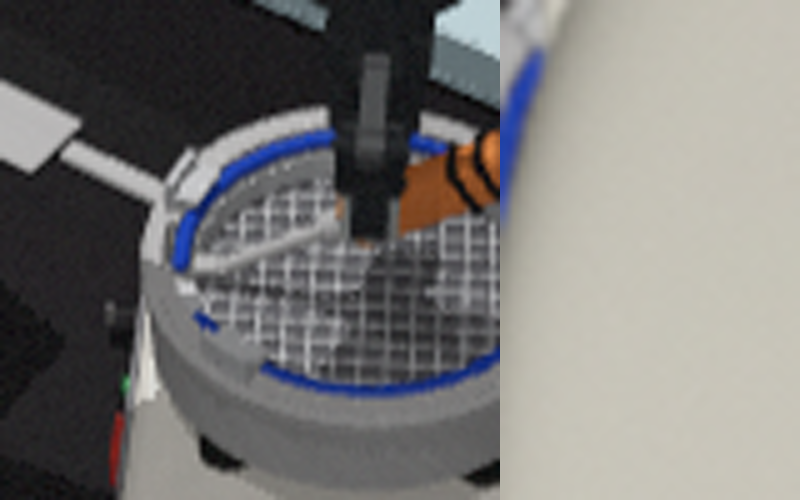

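Run:
```python
from h import *
d=load('s5')
def P(r,a,z): a=np.radians(a); return ((proj(d,[C[0]+r*np.cos(a),C[1]+r*np.sin(a),z])-[270,200])*5).round(0)
for x in((.071,-153.8,.112),(.071,-147.3,.112),(.066,-153.8,.103),(.058,-153.8,.103),(.066,-147.3,.103),(.066,-153.8,.108)): print(x,P(*x))
```

```text
(0.071, -153.8, 0.112) [185. 247.]
(0.071, -147.3, 0.112) [184. 261.]
(0.066, -153.8, 0.103) [198. 264.]
(0.058, -153.8, 0.103) [218. 265.]
(0.066, -147.3, 0.103) [197. 278.]
(0.066, -153.8, 0.108) [198. 255.]
```

The projection agrees: the blade is centred in the pocket at about 102–103 mm under the wire. I prise in two stages.

Request:
apply_moves(
  moves=[
    [0, [-0.001, -0.001, 0], 0],
    [0, [-0.001, -0.001, -0.004], 0],
    [0, [-0.001, -0.001, -0.008], 0],
    [0, [-0.001, -0.001, -0.012], 0],
    [0, [-0.001, -0.001, -0.016], 0],
    [0, [-0.001, -0.001, -0.016], 0],
  ],
  force=120,
)

```text
time: 11.55
tool_pos: [0.5676, -0.0084, 0.1527]
tool_rot: [[0.897, 0.441, 0.002], [0.441, -0.897, -0.001], [0.002, 0.002, -1.0]]
force: [4.9, -1.3, -7.2]
gripper_width: 0.171
```

Run:
```python
from h import *
goal()
```

```text
t 11.55 p [ 0.5676 -0.0084  0.1527] yaw -63.82 z [ 0.002 -0.001 -1.   ] q [ -1.  24.   3.  69.  -0. 153.] F [ 4.9 -1.3 -7.2] w 0.171
```

The ring is engaged (about 6 N). I continue up.

Request:
apply_moves(
  moves=[
    [0, [0, 0, -0.004], 0],
    [0, [0, 0, -0.008], 0],
    [0, [0, 0, -0.012], 0],
    [0, [0, 0, -0.016], 0],
    [0, [0, 0, -0.019], 0],
    [0, [0, 0, -0.019], 0],
    [0, [0, 0, -0.019], 0],
  ],
)

```text
time: 12.42
tool_pos: [0.5661, -0.0081, 0.1712]
tool_rot: [[0.897, 0.441, -0.001], [0.441, -0.897, -0.0], [-0.0, -0.0, -1.0]]
force: [-0.5, -0.0, -0.6]
gripper_width: 0.174
```

Run:
```python
from h import *
goal()
s=snap('scene','s6')['pixels']
save(s[190:300,270:400],'c6',None,5)
```

```text
t 12.43 p [ 0.5661 -0.0081  0.1712] yaw -63.83 z [-0.001 -0.    -1.   ] q [ -1.  23.   4.  71.  -0. 153.] F [-0.5 -0.  -0.6] w 0.174
```

View pics/c6.png

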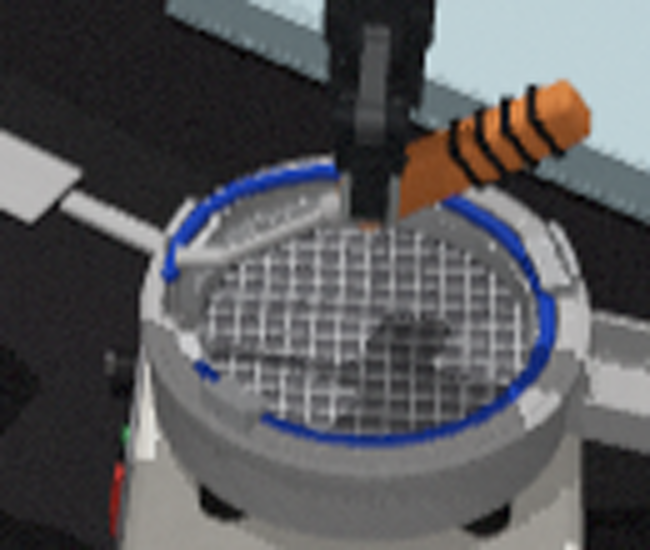

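Run:
```python
from h import *
d=load('s6'); g=np.array([.5661,-.0081,.1712]); D3=np.array([*D,0]); n=np.array([-D[1],D[0],0])
def pl(u,v):
    u,v=u/5+270,v/5+190
    r=ray(d,u,v);o=d['origin'];X=o+r*(n@(g-o))/(n@r); return D3@(X-g),X[2]-g[2]
for k in((180,257),(225,256),(333,208),(572,115)): print(k,np.round(pl(*k),4))
def P(r,a,z): a=np.radians(a); return ((proj(d,[C[0]+r*np.cos(a),C[1]+r*np.sin(a),z])-[270,190])*5).round(0)
for z in(.112,.1255,.130,.135):
  for a in(-147.3,-153.8,-176.3,172): print(z,a,P(.071,a,z))
```

```text
(180, 257) [ 0.0739 -0.0393]
(225, 256) [ 0.0564 -0.0371]
(333, 208) [ 0.0155 -0.0079]
(572, 115) [-0.07    0.0465]
0.112 -147.3 [184. 311.]
0.112 -153.8 [185. 297.]
0.112 -176.3 [205. 250.]
0.112 172 [226. 229.]
0.1255 -147.3 [184. 287.]
0.1255 -153.8 [185. 272.]
0.1255 -176.3 [205. 225.]
0.1255 172 [226. 204.]
0.13 -147.3 [184. 278.]
0.13 -153.8 [185. 264.]
0.13 -176.3 [205. 217.]
0.13 172 [226. 196.]
0.135 -147.3 [184. 269.]
0.135 -153.8 [185. 255.]
0.135 -176.3 [205. 207.]
0.135 172 [226. 187.]
```

The ring end is at about crop (170,270). It's above the lip and has sprung outward, the force has dropped to about 0, and the blade still lies under it. I lower the pick so the end settles on the lip, then back the pick inward.

Request:
apply_moves(
  moves=[
    [0, [0, 0, 0.004], 0],
    [0, [0, 0, 0.008], 0],
    [0, [0, 0, 0.012], 0],
    [0, [0, 0, 0.016], 0],
    [0, [0, 0, 0.018], 0],
    [0, [0, 0, 0.018], 0],
    [0, [0.008, 0, 0.018], 0],
    [0, [0.016, 0, 0.018], 0],
    [0, [0.024, 0, 0.018], 0],
    [0, [0.032, 0, 0.018], 0],
    [0, [0.034, 0, 0.018], 0],
    [0, [0.034, 0, -0.02], 0],
    [0, [0.034, 0, -0.07], 0],
    [0, [0.034, 0, -0.07], 0],
  ],
)

```text
time: 14.22
tool_pos: [0.5995, 0.0069, 0.2465]
tool_rot: [[0.897, 0.441, 0.01], [0.441, -0.897, 0.0], [0.009, 0.004, -1.0]]
force: [0.2, -0.6, -1.0]
gripper_width: 0.175
```

Run:
```python
from h import *
goal((.4532,-.3053,.20,-65.7))
s=snap('scene','s7')['pixels']
save(s[150:300,270:420],'c7',None,4)
```

```text
t 14.22 p [0.5995 0.0069 0.2465] yaw -63.83 z [ 0.01  0.   -1.  ] q [  1.  25.  18.  83.  -0. 154.] F [ 0.2 -0.6 -1. ] w 0.175
(0.4532, -0.3053, 0.2, -65.7) -> [-0.2694  0.2155  0.0451] roll 0.033
```

View pics/c7.png

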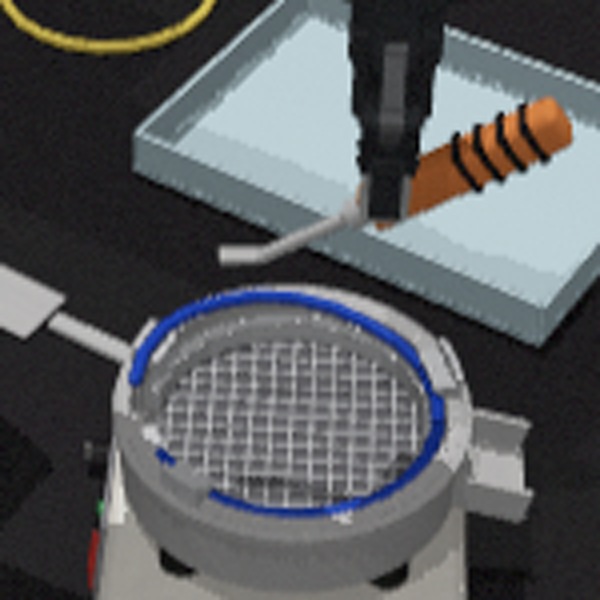

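The freed end stays on top of the lip at crop (137,380), and the pick is clear. Now I carry the pick back over its old spot on the paper.

Request:
apply_moves(
  moves=[
    [0, [-0.13, 0.107, 0.0], 0],
    [0, [-0.269, 0.215, 0.045], 0.033],
    [0, [-0.269, 0.215, 0.045], 0.033],
    [0, [-0.269, 0.215, 0.045], 0.033],
    [0, [-0.269, 0.215, 0.045], 0.033],
    [0, [-0.269, 0.215, 0.045], 0.033],
    [0, [-0.269, 0.215, 0.045], 0.033],
    [0, [-0.269, 0.215, 0.1], 0.033],
    [0, [-0.269, 0.215, 0.15], 0.033],
    [0, [-0.269, 0.215, 0.18], 0.033],
    [0, [-0.269, 0.215, 0.18], 0.033],
  ],
  force=20,
)

```text
time: 15.65
tool_pos: [0.448, -0.3018, 0.0581]
tool_rot: [[0.911, 0.413, -0.007], [0.413, -0.911, 0.005], [-0.004, -0.007, -1.0]]
force: [-0.8, 0.3, -0.6]
gripper_width: 0.174
```

```bash
python3 -c "
from h import *
goal((.4532,-.3053,.011,-65.7))"
```

```text
t 15.65 p [ 0.448  -0.3018  0.0581] yaw -65.63 z [-0.007  0.005 -1.   ] q [-34.  26.  -9.  55.   0. 122.] F [-0.8  0.3 -0.6] w 0.174
(0.4532, -0.3053, 0.011, -65.7) -> [0.0034 0.0057 0.047 ] roll 0.001
```

Request:
apply_moves(
  moves=[
    [0, [0.003, 0.003, 0.012], 0],
    [0, [0.003, 0.003, 0.018], 0],
    [0, [0.003, 0.003, 0.024], 0],
    [0, [0.003, 0.003, 0.03], 0],
    [0, [0.003, 0.003, 0.036], 0],
    [0, [0.003, 0.003, 0.042], 0],
    [0, [0.003, 0.003, 0.046], 0],
    [0, [0.003, 0.003, 0.046], 0],
  ],
)

```text
time: 16.65
tool_pos: [0.4531, -0.3081, 0.017]
tool_rot: [[0.912, 0.41, -0.002], [0.41, -0.912, -0.005], [-0.004, 0.004, -1.0]]
force: [-5.3, -2.7, 8.2]
gripper_width: 0.172
```

```bash
python3 -c "
from h import *
goal()"
```

```text
t 16.65 p [ 0.4531 -0.3081  0.017 ] yaw -65.78 z [-0.002 -0.005 -1.   ] q [-34.  30. -11.  50.  -0. 122.] F [-5.3 -2.7  8.2] w 0.172
```

Request:
apply_moves(
  moves=[
    [0.25, [0, 0, 0], 0],
    [0.4, [0, 0, 0], 0],
    [0.5, [0, 0, 0], 0],
    [0.5, [0, 0, -0.03], 0],
    [0.5, [0, 0, -0.09], 0],
    [0.5, [0, 0, -0.15], 0],
    [0.5, [0, 0, -0.18], 0],
    [0.5, [0, 0, -0.18], 0],
  ],
)

```text
time: 17.65
tool_pos: [0.456, -0.3072, 0.1985]
tool_rot: [[0.911, 0.411, 0.006], [0.411, -0.911, -0.004], [0.004, 0.006, -1.0]]
force: [0.6, -0.1, -0.5]
gripper_width: 0.502
```

Run:
```python
from h import *
s=snap('scene','s8')['pixels']
save(np.hstack([cv2.resize(s[310:440,120:310],(400,274),interpolation=2),cv2.resize(s[215:305,290:421],(400,274),interpolation=2)]),'c8')
e=C+.071*np.array([np.cos(np.radians(-153.8)),np.sin(np.radians(-153.8))])
goal((*e,.20,26.2),(*e,.20,-153.8))
d=load('s8')
for uv in((304.2,245),): 
  for z in(.1255,.13): x=onz(d,*uv,z)[:2]-C; print(np.hypot(*x),np.degrees(np.arctan2(x[1],x[0])))
```

```text
t 17.7 p [ 0.4549 -0.3064  0.1962] yaw -65.71 z [ 0.002 -0.001 -1.   ] q [-34.  20.   4.  73.   0. 122.] F [0.5 0.3 0. ] w 0.501
(np.float64(0.5022946557531226), np.float64(-0.04134691554821388), 0.2, 26.2) -> [ 0.1523 -0.2221 -0.0041] roll -1.604
(np.float64(0.5022946557531226), np.float64(-0.04134691554821388), 0.2, -153.8) -> [ 0.1523 -0.2221 -0.0041] roll 1.537
0.07612169095589869 -152.24783832178548
0.07585460203124063 -148.80191496177414
```

View pics/c8.png

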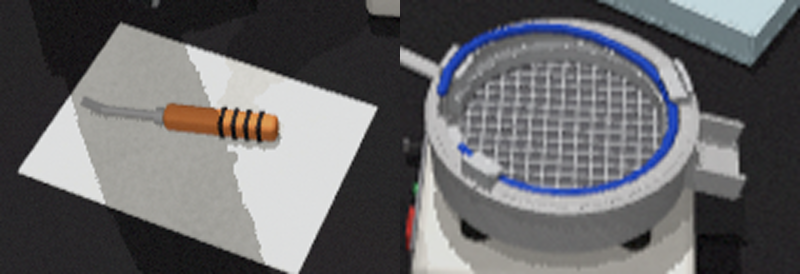

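The pick lies flat on the paper at crop (80–280,~120), and the freed end rests on the lip at (443,92). Now I locate the end numerically in both cameras.

Run:
```python
from h import *
snap('top','t8')
for f in('t8','s8'):
    d=load(f);p=d['pixels'].astype(int)
    m=(p[...,2]>p[...,0]+50)&(p[...,2]>p[...,1]+40);v,u=np.nonzero(m)
    for z in(.1255,.130):
        P=np.array([onz(d,a,b,z)[:2] for a,b in zip(u,v)])-C
        r=np.hypot(*P.T);a=np.degrees(np.arctan2(P[:,1],P[:,0]))%360
        k=(r>.055)&(r<.09)
        print(f,z,[(b,round(r[k&(a>=b)&(a<b+4)].mean(),4),int((k&(a>=b)&(a<b+4)).sum())) for b in range(172,232,4) if (k&(a>=b)&(a<b+4)).any()])
```

```text
t8 0.1255 [(172, np.float64(0.0742), 6), (176, np.float64(0.0742), 5), (180, np.float64(0.0747), 6), (184, np.float64(0.0739), 6), (188, np.float64(0.0745), 6), (192, np.float64(0.0753), 6), (196, np.float64(0.0747), 7), (200, np.float64(0.074), 7), (204, np.float64(0.0752), 6), (208, np.float64(0.0743), 3)]
t8 0.13 [(172, np.float64(0.0747), 6), (176, np.float64(0.0747), 5), (180, np.float64(0.0753), 6), (184, np.float64(0.0744), 6), (188, np.float64(0.075), 6), (192, np.float64(0.076), 7), (196, np.float64(0.075), 7), (200, np.float64(0.0743), 7), (204, np.float64(0.0756), 6), (208, np.float64(0.0745), 2)]
s8 0.1255 [(172, np.float64(0.077), 8), (176, np.float64(0.0771), 8), (180, np.float64(0.0777), 8), (184, np.float64(0.0773), 6), (188, np.float64(0.0787), 7), (192, np.float64(0.0777), 7), (196, np.float64(0.0776), 8), (200, np.float64(0.0774), 6), (204, np.float64(0.0784), 8), (208, np.float64(0.0783), 1)]
s8 0.13 [(172, np.float64(0.0741), 8), (176, np.float64(0.0741), 8), (180, np.float64(0.0746), 8), (184, np.float64(0.0756), 7), (188, np.float64(0.075), 6), (192, np.float64(0.0768), 7), (196, np.float64(0.0768), 6), (200, np.float64(0.0766), 8), (204, np.float64(0.0772), 7), (208, np.float64(0.0777), 7), (212, np.float64(0.0782), 1)]
```

```bash
python3 -c "
from h import *
goal((.4975,-.0405,.2,25))"
```

```text
t 17.75 p [ 0.454  -0.3059  0.1946] yaw -65.71 z [-0.001  0.001 -1.   ] q [-34.  20.   4.  73.   0. 122.] F [ 0.1 -0.4 -0.1] w 0.5
(0.4975, -0.0405, 0.2, 25) -> [ 0.1488 -0.224  -0.0052] roll -1.583
```

Request:
apply_moves(
  moves=[
    [0.5, [0.05, -0.075, -0.02], -0.5],
    [0.5, [0.149, -0.224, -0.005], -1.583],
    [0.5, [0.149, -0.224, -0.005], -1.583],
    [0.5, [0.149, -0.224, -0.005], -1.583],
    [0.5, [0.149, -0.224, -0.005], -1.583],
    [0.5, [0.149, -0.224, -0.005], -1.583],
    [0.5, [0.149, -0.224, -0.005], -1.583],
    [0.5, [0.149, -0.224, -0.005], -1.583],
    [0.5, [0.149, -0.224, -0.005], -1.583],
    [0.5, [0.149, -0.224, -0.005], -1.583],
    [0.5, [0.149, -0.224, -0.005], -1.583],
    [0.5, [0.149, -0.224, -0.005], -1.583],
  ],
)

```text
time: 19.25
tool_pos: [0.4977, -0.0407, 0.1998]
tool_rot: [[-0.422, 0.907, -0.001], [0.907, 0.422, 0.0], [0.0, -0.001, -1.0]]
force: [0.4, -1.1, 0.1]
gripper_width: 0.498
```

```bash
python3 -c "
from h import *
goal((.4975,-.0405,.121,25))"
```

```text
t 19.25 p [ 0.4977 -0.0407  0.1998] yaw 24.94 z [-0.001  0.    -1.   ] q [-5. 15. -3. 72.  0. 60.] F [ 0.4 -1.1  0.1] w 0.498
(0.4975, -0.0405, 0.121, 25) -> [ 0.0002 -0.      0.0788] roll -0.001
```

Request:
apply_moves(
  moves=[
    [0.5, [0, 0, 0.04], 0],
    [0.5, [0, 0, 0.065], 0],
    [0.5, [0, 0, 0.079], 0],
    [0.5, [0, 0, 0.079], 0],
    [0, [0, 0, 0.079], 0],
    [0, [0, 0, 0.079], 0],
    [0, [0, 0, 0.079], 0],
    [0, [0, 0, 0.079], 0],
    [0, [0, 0, 0.079], 0],
    [0, [0, 0, 0.079], 0],
  ],
  force=60,
)

```text
time: 20.5
tool_pos: [0.4988, -0.041, 0.1219]
tool_rot: [[-0.422, 0.907, 0.002], [0.907, 0.422, -0.001], [-0.001, 0.002, -1.0]]
force: [2.9, -2.5, 2.7]
gripper_width: 0.041
```

Request:
apply_moves(
  moves=[
    [0, [0, 0, -0.01], 0],
    [0, [0, 0, -0.02], 0],
    [0, [0, 0, -0.03], 0],
    [0, [0, 0, -0.04], 0],
    [0, [0, 0, -0.05], 0],
    [0, [0, 0, -0.05], 0],
  ],
)

```text
time: 21.25
tool_pos: [0.4991, -0.0405, 0.1729]
tool_rot: [[-0.423, 0.906, 0.003], [0.906, 0.423, 0.0], [-0.001, 0.003, -1.0]]
force: [0.2, 0.1, -0.7]
gripper_width: 0.001
```

```bash
cat > b.py <<'E'
from h import *
import sys
goal()
for n in('top','scene'):
    d=snap(n,n+sys.argv[1]);p=d['pixels'].astype(int)
    m=(p[...,2]>p[...,0]+50)&(p[...,2]>p[...,1]+40);v,u=np.nonzero(m);print(n,len(u),u.min(),u.max(),v.min(),v.max())
E
python3 b.py 9
```

```text
t 21.25 p [ 0.4991 -0.0405  0.1729] yaw 25.0 z [ 0.003  0.    -1.   ] q [-5. 16. -6. 68.  0. 60.] F [ 0.2  0.1 -0.7] w 0.001
top 245 310 342 167 227
scene 621 299 377 215 277
```

The grip slipped off the wire. I check where the end lies now.

```bash
cat > e.py <<'E'
from h import *
import sys
for f in sys.argv[1:]:
    d=load(f);p=d['pixels'].astype(int)
    m=(p[...,2]>p[...,0]+50)&(p[...,2]>p[...,1]+40);v,u=np.nonzero(m)
    for z in(.114,.1255,.130):
        P=np.array([onz(d,a,b,z)[:2] for a,b in zip(u,v)])-C
        r=np.hypot(*P.T);a=np.degrees(np.arctan2(P[:,1],P[:,0]))%360
        k=(r>.04)&(r<.1)
        print(f,z,[(b,float(round(r[k&(a>=b)&(a<b+4)].mean(),4)),int((k&(a>=b)&(a<b+4)).sum())) for b in range(160,244,4) if (k&(a>=b)&(a<b+4)).any()])
E
python3 e.py s8 scene9 top9
```

```text
s8 0.114 [(160, 0.0855, 10), (164, 0.0844, 9), (168, 0.0853, 9), (172, 0.0843, 9), (176, 0.0835, 7), (180, 0.0837, 6), (184, 0.0828, 8), (188, 0.0813, 8), (192, 0.0803, 6), (196, 0.0806, 8), (200, 0.0798, 1), (232, 0.0727, 1), (236, 0.072, 5), (240, 0.0711, 7)]
s8 0.1255 [(160, 0.0754, 8), (164, 0.0756, 9), (168, 0.0766, 8), (172, 0.077, 8), (176, 0.0771, 8), (180, 0.0777, 8), (184, 0.0773, 6), (188, 0.0787, 7), (192, 0.0777, 7), (196, 0.0776, 8), (200, 0.0774, 6), (204, 0.0784, 8), (208, 0.0783, 1), (240, 0.0769, 2)]
s8 0.13 [(160, 0.0709, 9), (164, 0.072, 8), (168, 0.0729, 8), (172, 0.0741, 8), (176, 0.0741, 8), (180, 0.0746, 8), (184, 0.0756, 7), (188, 0.075, 6), (192, 0.0768, 7), (196, 0.0768, 6), (200, 0.0766, 8), (204, 0.0772, 7), (208, 0.0777, 7), (212, 0.0782, 1)]
scene9 0.114 [(160, 0.0973, 2), (164, 0.0972, 4), (168, 0.0965, 2), (172, 0.0964, 9), (176, 0.095, 8), (180, 0.0936, 10), (184, 0.0918, 7), (188, 0.0897, 8), (192, 0.0878, 8), (196, 0.0866, 7), (200, 0.0851, 2), (232, 0.0724, 5), (236, 0.072, 9), (240, 0.0708, 6)]
scene9 0.1255 [(160, 0.0911, 11), (164, 0.0898, 5), (168, 0.0893, 2), (172, 0.0882, 2), (176, 0.0899, 7), (180, 0.0892, 8), (184, 0.0882, 8), (188, 0.0879, 9), (192, 0.0865, 6), (196, 0.0854, 7), (200, 0.0846, 8), (204, 0.0841, 7), (208, 0.0833, 2), (240, 0.0776, 7)]
scene9 0.13 [(160, 0.0874, 11), (164, 0.0869, 8), (168, 0.0846, 2), (172, 0.0862, 3), (176, 0.0844, 2), (180, 0.0877, 8), (184, 0.0866, 8), (188, 0.086, 8), (192, 0.0859, 8), (196, 0.0848, 7), (200, 0.0844, 9), (204, 0.0834, 8), (208, 0.0836, 5), (240, 0.0802, 1)]
top9 0.114 [(160, 0.0813, 7), (164, 0.0821, 6), (168, 0.0813, 6), (172, 0.0827, 1)]
top9 0.1255 [(160, 0.0823, 6), (164, 0.0835, 7), (168, 0.0826, 6), (172, 0.084, 1)]
top9 0.13 [(160, 0.0827, 7), (164, 0.084, 7), (168, 0.0833, 5), (172, 0.0833, 2)]
```

Request:
apply_moves(
  moves=[
    [0.5, [0, 0, -0.06], 0],
    [0.5, [-0.18, -0.08, -0.06], 0],
    [0.5, [-0.18, -0.08, -0.06], 0],
    [0.5, [-0.18, -0.08, -0.06], 0],
    [0.5, [-0.18, -0.08, -0.06], 0],
    [0.5, [-0.18, -0.08, -0.06], 0],
  ],
)

```text
time: 22.1
tool_pos: [0.5011, -0.2379, 0.2307]
tool_rot: [[-0.421, 0.907, -0.001], [0.907, 0.421, 0.001], [0.001, -0.0, -1.0]]
force: [-0.2, 1.0, 0.2]
gripper_width: 0.499
```

```bash
python3 b.py A; python3 e.py topA sceneA
python3 - <<'E'
from h import *
t=load('topA')['pixels'];s=load('sceneA')['pixels']
save(np.hstack([cv2.resize(s[200:300,280:400],(480,400),interpolation=2),cv2.resize(t[145:245,300:380],(320,400),interpolation=2)]),'cA')
E
```

```text
t 22.1 p [ 0.5011 -0.2379  0.2307] yaw 24.89 z [-0.001  0.001 -1.   ] q [-25.  20.   9.  79.   0.  40.] F [-0.2  1.   0.2] w 0.499
top 471 310 372 167 228
scene 654 299 377 215 277
topA 0.114 [(160, 0.0817, 8), (164, 0.0821, 6), (168, 0.0809, 7), (172, 0.0823, 7), (176, 0.0818, 6), (180, 0.0817, 9), (184, 0.0808, 4), (188, 0.0811, 6), (192, 0.0807, 7), (196, 0.0806, 6), (200, 0.0799, 6), (204, 0.0795, 6), (208, 0.0806, 4), (236, 0.0721, 3), (240, 0.0708, 5)]
topA 0.1255 [(160, 0.0828, 7), (164, 0.0835, 7), (168, 0.0822, 7), (172, 0.0836, 7), (176, 0.0831, 6), (180, 0.083, 9), (184, 0.0821, 4), (188, 0.0823, 7), (192, 0.0818, 6), (196, 0.0817, 6), (200, 0.0811, 7), (204, 0.0805, 6), (208, 0.0813, 3), (236, 0.0722, 5), (240, 0.0702, 6)]
topA 0.13 [(160, 0.0831, 8), (164, 0.084, 7), (168, 0.0828, 6), (172, 0.0839, 8), (176, 0.0836, 6), (180, 0.0835, 9), (184, 0.0826, 4), (188, 0.0825, 8), (192, 0.0827, 5), (196, 0.0823, 7), (200, 0.0813, 6), (204, 0.0808, 7), (208, 0.0824, 2), (232, 0.0704, 1), (236, 0.0721, 5), (240, 0.0703, 5)]
sceneA 0.114 [(160, 0.0977, 4), (164, 0.0977, 6), (168, 0.0975, 6), (172, 0.0964, 9), (176, 0.095, 8), (180, 0.0936, 10), (184, 0.0918, 7), (188, 0.0897, 8), (192, 0.0878, 8), (196, 0.0866, 7), (200, 0.0851, 2), (232, 0.0724, 5), (236, 0.0712, 7), (240, 0.0701, 5)]
sceneA 0.1255 [(160, 0.0915, 12), (164, 0.092, 11), (168, 0.0915, 9), (172, 0.0908, 8), (176, 0.0904, 10), (180, 0.0892, 8), (184, 0.0882, 8), (188, 0.0879, 9), (192, 0.0865, 6), (196, 0.0854, 7), (200, 0.0846, 8), (204, 0.0841, 7), (208, 0.0833, 2), (240, 0.077, 6)]
sceneA 0.13 [(160, 0.0874, 11), (164, 0.0882, 11), (168, 0.0882, 10), (172, 0.0881, 8), (176, 0.0877, 9), (180, 0.0877, 8), (184, 0.0866, 8), (188, 0.086, 8), (192, 0.0859, 8), (196, 0.0848, 7), (200, 0.0844, 9), (204, 0.0834, 8), (208, 0.0836, 5), (240, 0.0802, 1)]
```

View pics/cA.png

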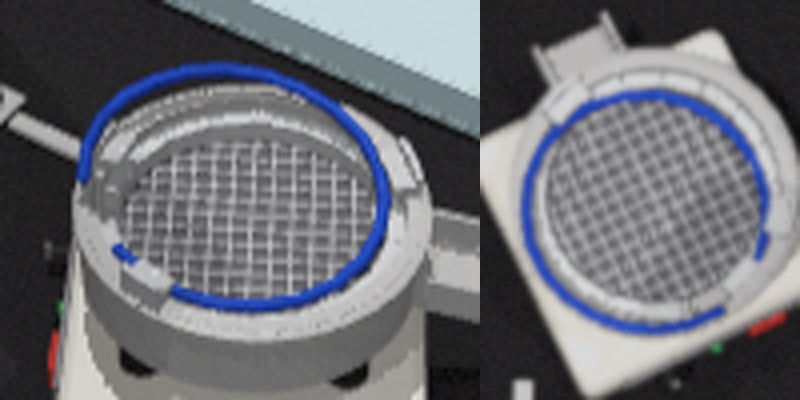

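The ring is now mostly drawn out, with its near side lying on the rim. The end is at top (360,223) and scene (300.5,245). Only the -102° lip still holds the other end. I triangulate for the grasp.

Run:
```python
from h import *
T=load('topA');S=load('sceneA')
def tri(a,b):
    r1,r2=ray(T,*a),ray(S,*b);r1/=np.linalg.norm(r1);r2/=np.linalg.norm(r2)
    A=np.c_[r1,-r2];k=np.linalg.lstsq(A,S['origin']-T['origin'],rcond=None)[0]
    p,q=T['origin']+r1*k[0],S['origin']+r2*k[1]; return (p+q)/2,np.linalg.norm(p-q)
X,e=tri((360,223),(300.5,245));print('end',X.round(4),e.round(4),np.hypot(*(X[:2]-C)),np.degrees(np.arctan2(*(X[:2]-C)[::-1])))
# curve: for angles, choose z so that top- and scene-radius agree
def curve(d,z):
    p=d['pixels'].astype(int);m=(p[...,2]>p[...,0]+50)&(p[...,2]>p[...,1]+40);v,u=np.nonzero(m)
    P=np.array([onz(d,a,b,z)[:2] for a,b in zip(u,v)])-C
    return np.hypot(*P.T),np.degrees(np.arctan2(P[:,1],P[:,0]))%360
zs=np.arange(.11,.19,.003)
cs=[(curve(T,z),curve(S,z)) for z in zs]
for a in list(range(45,210,15))+[198,203]:
    D_=[abs(r1[abs((a1-a+180)%360-180)<4].mean()-r2[abs((a2-a+180)%360-180)<4].mean()) for (r1,a1),(r2,a2) in cs]
    i=np.nanargmin(D_); (r1,a1),_=cs[i]; print(a,round(zs[i],3),round(r1[abs((a1-a+180)%360-180)<4].mean(),4),round(D_[i],4))
goal()
```

```text
end [ 0.4931 -0.05    0.1265] 0.0001 0.08315976054570987 -151.22844362824003
45 0.116 0.0659 0.0018
60 0.11 0.0711 0.0009
75 0.116 0.0732 0.0004
90 0.122 0.0757 0.0007
105 0.125 0.0784 0.0006
120 0.128 0.0805 0.0012
135 0.131 0.0825 0.0015
150 0.134 0.0834 0.0007
165 0.134 0.0839 0.0007
180 0.137 0.0844 0.0008
195 0.137 0.0829 0.0005
198 0.14 0.0828 0.0002
203 0.143 0.0823 0.0001
t 22.2 p [ 0.5014 -0.2364  0.2311] yaw 25.05 z [-0.001  0.001 -1.   ] q [-25.  20.   9.  79.   0.  40.] F [ 0.4 -0.2  0.3] w 0.502<stdin>:16: RuntimeWarning: Mean of empty slice.
  ret = ret.dtype.type(ret / rcount)
```

```bash
python3 -c "
from h import *
goal((.4905,-.042,.2,23),(.4905,-.042,.118,23))"
```

```text
t 22.2 p [ 0.5014 -0.2364  0.2311] yaw 25.05 z [-0.001  0.001 -1.   ] q [-25.  20.   9.  79.   0.  40.] F [ 0.4 -0.2  0.3] w 0.502
(0.4905, -0.042, 0.2, 23) -> [0.1807 0.0725 0.0313] roll 0.036
(0.4905, -0.042, 0.118, 23) -> [0.1806 0.0725 0.1133] roll 0.036
```

Request:
apply_moves(
  moves=[
    [0.5, [0.06, 0.024, 0.0], 0.036],
    [0.5, [0.12, 0.048, 0.01], 0.036],
    [0.5, [0.181, 0.072, 0.03], 0.036],
    [0.5, [0.181, 0.072, 0.03], 0.036],
    [0.5, [0.181, 0.072, 0.03], 0.036],
    [0.5, [0.181, 0.072, 0.03], 0.036],
    [0.5, [0.181, 0.072, 0.07], 0.036],
    [0.5, [0.181, 0.072, 0.1], 0.036],
    [0.5, [0.181, 0.072, 0.113], 0.036],
    [0.5, [0.181, 0.072, 0.113], 0.036],
    [0.5, [0.181, 0.072, 0.113], 0.036],
    [0.2, [0.181, 0.072, 0.113], 0.036],
    [0, [0.181, 0.072, 0.113], 0.036],
    [0, [0.181, 0.072, 0.113], 0.036],
    [0, [0.181, 0.072, 0.113], 0.036],
    [0, [0.181, 0.072, 0.113], 0.036],
    [0, [0.181, 0.072, 0.113], 0.036],
  ],
  force=70,
)

```text
time: 24.32
tool_pos: [0.4903, -0.0431, 0.1185]
tool_rot: [[-0.39, 0.921, 0.0], [0.921, 0.39, 0.0], [-0.0, 0.0, -1.0]]
force: [-0.6, -0.0, 2.6]
gripper_width: 0.04
```

Request:
apply_moves(
  moves=[
    [0, [0, 0, -0.006], 0],
    [0, [0, 0, -0.012], 0],
    [0, [0, 0, -0.018], 0],
    [0, [0, 0, -0.024], 0],
    [0, [0, 0, -0.024], 0],
  ],
)

```text
time: 24.95
tool_pos: [0.4903, -0.0433, 0.1427]
tool_rot: [[-0.389, 0.921, 0.0], [0.921, 0.389, -0.0], [-0.0, 0.0, -1.0]]
force: [0.1, 0.8, -2.6]
gripper_width: 0.043
```

```bash
python3 b.py B
```

```text
t 24.95 p [ 0.4903 -0.0433  0.1427] yaw 22.92 z [ 0. -0. -1.] q [ -5.  16. -10.  64.  -0.  62.] F [ 0.1  0.8 -2.6] w 0.043
top 254 310 344 168 226
scene 502 299 376 210 277
```

Still held (width 0.043, about 2 N pull). I continue up.

Request:
apply_moves(
  moves=[
    [0, [0, 0, -0.008], 0],
    [0, [0, 0, -0.016], 0],
    [0, [0, 0, -0.024], 0],
    [0, [0, 0, -0.032], 0],
    [0, [0, 0, -0.04], 0],
    [0, [0, 0, -0.048], 0],
    [0, [0, 0, -0.056], 0],
    [0, [0, 0, -0.064], 0],
    [0, [0, 0, -0.072], 0],
    [0, [0, 0, -0.08], 0],
    [0, [0, 0, -0.09], 0],
    [0, [0, 0, -0.1], 0],
    [0, [0, 0, -0.1], 0],
  ],
)

```text
time: 26.68
tool_pos: [0.4909, -0.0432, 0.2434]
tool_rot: [[-0.389, 0.921, 0.002], [0.921, 0.389, -0.0], [-0.001, 0.002, -1.0]]
force: [0.4, 0.1, -0.4]
gripper_width: 0.044
```

```bash
python3 b.py C
```

```text
t 26.68 p [ 0.4909 -0.0432  0.2434] yaw 22.92 z [ 0.002 -0.    -1.   ] q [-5. 13.  1. 78.  0. 62.] F [ 0.4  0.1 -0.4] w 0.044
top 318 309 346 154 220
scene 562 298 380 169 234
```

```bash
cat > fit.py <<'E'
from h import *
import sys
from scipy.optimize import least_squares
from scipy.spatial import cKDTree
from scipy.spatial.transform import Rotation as Ro
def fit(tag,c0,R=.071):
    obs=[]
    for n in('top','scene'):
        d=load(n+tag);p=d['pixels'].astype(int);m=(p[...,2]>p[...,0]+50)&(p[...,2]>p[...,1]+40);v,u=np.nonzero(m);obs.append((d,np.c_[u,v]))
    t=np.linspace(0,2*np.pi,240)
    def f(q):
        X=q[:3]+Ro.from_rotvec([q[3],q[4],0]).apply(np.c_[np.cos(t),np.sin(t),0*t]*R)
        o=[]
        for d,uv in obs:
            Q=(X-d['origin'])@d['attitude'];W=np.c_[Q[:,0],-Q[:,1],-Q[:,2]]@d['mtx'].T
            o.append(cKDTree(W[:,:2]/W[:,2:]).query(uv)[0])
        return np.concatenate(o)
    r=least_squares(f,[*c0,0,0],loss='soft_l1',diff_step=1e-3,x_scale=[.01,.01,.01,.1,.1])
    nz=Ro.from_rotvec([r.x[3],r.x[4],0]).apply([0,0,1]); print('ring',r.x[:3].round(4),'normal',nz.round(3),'rms px',np.sqrt(np.mean(r.fun**2)).round(2))
if __name__=='__main__': fit(sys.argv[1],[float(a) for a in sys.argv[2:5]])
E
python3 fit.py C .56 -.01 .25
```

```text
ring [ 0.5545 -0.0079  0.2361] normal [ 0.198 -0.088  0.976] rms px 1.23
```

The ring is free and held, tilted about 12°, with its centre at (0.554,-0.008,0.236). I move it over the tray.

```bash
python3 -c "
from h import *
goal((.409,.273,.2,23))"
```

```text
t 26.77 p [ 0.4903 -0.0432  0.2423] yaw 22.92 z [ 0. -0. -1.] q [-5. 13.  0. 78. -0. 62.] F [ 0.2  0.2 -1.1] w 0.044
(0.409, 0.273, 0.2, 23) -> [0.3229 0.0483 0.0423] roll -0.001
```

Request:
apply_moves(
  moves=[
    [0, [0.04, 0.006, 0], 0],
    [0, [0.08, 0.012, 0], 0],
    [0, [0.12, 0.018, 0], 0],
    [0, [0.16, 0.024, 0], 0],
    [0, [0.2, 0.03, 0], 0],
    [0, [0.24, 0.036, 0], 0],
    [0, [0.28, 0.042, 0], 0],
    [0, [0.31, 0.047, 0.02], 0],
    [0, [0.323, 0.048, 0.05], 0],
    [0, [0.323, 0.048, 0.08], 0],
    [0, [0.323, 0.048, 0.11], 0],
    [0, [0.323, 0.048, 0.14], 0],
    [0, [0.323, 0.048, 0.16], 0],
    [0, [0.323, 0.048, 0.17], 0],
    [0, [0.323, 0.048, 0.17], 0],
  ],
)

```text
time: 28.65
tool_pos: [0.4082, 0.2727, 0.0717]
tool_rot: [[-0.389, 0.921, -0.001], [0.921, 0.389, -0.001], [-0.0, -0.002, -1.0]]
force: [-0.2, 0.7, -1.4]
gripper_width: 0.044
```

```bash
python3 b.py D; python3 fit.py D .473 .308 .07
```

```text
t 28.65 p [0.4082 0.2727 0.0717] yaw 22.92 z [-0.001 -0.001 -1.   ] q [ 34.  20. -16.  54.  -0. 101.] F [-0.2  0.7 -1.4] w 0.044
top 197 190 245 203 242
scene 340 227 404 146 281
ring [0.4738 0.3023 0.0711] normal [ 0.205 -0.078  0.976] rms px 6.92
```

Request:
apply_moves(
  moves=[
    [0, [0.004, 0.002, 0.02], 0],
    [0, [0.004, 0.002, 0.035], 0],
    [0, [0.004, 0.002, 0.042], 0],
    [0, [0.004, 0.002, 0.048], 0],
    [0, [0.004, 0.002, 0.054], 0],
    [0, [0.004, 0.002, 0.06], 0],
    [0, [0.004, 0.002, 0.061], 0],
    [0, [0.004, 0.002, 0.061], 0],
  ],
)

```text
time: 29.75
tool_pos: [0.4091, 0.2776, 0.0114]
tool_rot: [[-0.389, 0.921, 0.0], [0.921, 0.389, 0.0], [0.0, 0.0, -1.0]]
force: [-0.6, 0.3, -0.1]
gripper_width: 0.039
```

Request:
apply_moves(
  moves=[
    [0, [0, 0, 0.003], 0],
    [0, [0, 0, 0.003], 0],
    [0.15, [0, 0, 0.003], 0],
    [0.3, [0, 0, 0.003], 0],
    [0.4, [0, 0, 0.003], 0],
    [0.4, [0, 0, 0.003], 0],
    [0.4, [0, 0, -0.02], 0],
    [0.4, [0, 0, -0.06], 0],
    [0.4, [0, 0, -0.12], 0],
    [0.4, [0, 0, -0.18], 0],
    [0.4, [0.05, -0.2, -0.2], 0],
    [0.4, [0.05, -0.2, -0.2], 0],
    [0.4, [0.05, -0.2, -0.2], 0],
    [0.4, [0.05, -0.2, -0.2], 0],
    [0.4, [0.05, -0.2, -0.2], 0],
  ],
)

```text
time: 31.62
tool_pos: [0.2044, 0.2455, 0.2117]
tool_rot: [[-0.392, 0.92, 0.001], [0.92, 0.392, 0.001], [0.001, 0.001, -1.0]]
force: [1.4, -0.1, 0.1]
gripper_width: 0.394
```

```bash
python3 b.py E; python3 fit.py E .473 .308 .0075
python3 - <<'E'
from h import *
t=load('topE')['pixels'];s=load('sceneE')['pixels']
save(np.hstack([cv2.resize(s,(400,300),interpolation=3),cv2.resize(t,(400,300),interpolation=3)]),'final')
# bystander / pick changes: diff of first and last top/scene image
for n in('top','scene'):
    a=load(n+'0')['pixels'].astype(int);b=load(n+'E')['pixels'].astype(int)
    m=(abs(a-b).max(2)>60).astype(np.uint8);k,l,st,_=cv2.connectedComponentsWithStats(m);print(n,[tuple(map(int,x)) for x in st[1:] if x[4]>25])
E
```

```text
t 31.62 p [0.2044 0.2455 0.2117] yaw 23.05 z [ 0.001  0.001 -1.   ] q [ 50.  -6. -25.  72.  -0. 117.] F [ 1.4 -0.1  0.1] w 0.394
top 345 190 247 205 262
scene 340 227 403 169 281
ring [0.472  0.3094 0.0108] normal [ 0.011 -0.037  0.999] rms px 5.71
top [(327, 163, 48, 32, 197), (313, 176, 28, 48, 203), (190, 205, 59, 59, 428), (447, 215, 16, 35, 70), (350, 217, 11, 6, 34), (440, 217, 17, 35, 75), (196, 273, 42, 11, 246), (300, 279, 15, 21, 248), (194, 328, 7, 11, 55), (162, 338, 58, 47, 707), (82, 356, 163, 124, 10158), (34, 378, 16, 6, 27), (193, 380, 17, 17, 69), (12, 383, 29, 12, 192), (213, 382, 9, 11, 41), (315, 385, 18, 23, 212), (42, 396, 18, 30, 76), (337, 413, 20, 16, 109), (302, 416, 10, 22, 108), (360, 419, 13, 11, 35), (360, 431, 14, 11, 79), (367, 445, 6, 19, 55), (374, 444, 8, 17, 85), (0, 453, 55, 27, 796), (297, 452, 10, 11, 50), (280, 468, 10, 12, 38), (51, 470, 17, 10, 43)]
scene [(246, 0, 9, 6, 49), (275, 0, 50, 45, 1181), (51, 2, 12, 8, 51), (240, 6, 37, 42, 862), (128, 106, 21, 40, 174), (153, 108, 7, 31, 51), (100, 110, 25, 39, 431), (316, 161, 31, 24, 192), (341, 169, 64, 41, 405), (94, 183, 16, 20, 159), (165, 185, 18, 19, 154), (259, 217, 26, 16, 199), (305, 226, 76, 54, 538), (198, 357, 55, 13, 112), (197, 367, 55, 14, 158)]
```

Run:
```python
from h import *
for n in('top0','t8','topA','topE'):
    p=load(n)['pixels'].astype(int); print(n,p[292,294:322:2].mean(1).astype(int),p[260,300:318:2].mean(1).astype(int),p[246,446:468:2,0])
p=load('topE')['pixels'];print(env.close_job())
```

```text
top0 [ 33  32  67 201 205 204 206 204 206 206 190  37  30  33] [ 34  35  34  69 200 198  84  31  35] [216 216 212 161 196 213 214 205 214 216 216]
t8 [ 35  34  64 201 205 205 205 195 190 188 173  36  26  33] [ 32  34  32  66 201 199  81  32  34] [169 172 165 142 112 145 172 172 167 159  56]
topA [ 32  30  61 184 187 186 189 188 189 188 173  37  30  28] [ 36  35  33  60 184 180  71  29  31] [169 171 164 141 113 146 172 144  88  89  90]
topE [ 21  16  40 138 142 142 142 141 143 143 131  22  23  22] [ 22  22  25  66 200 198  81  27  30] [216 216 215 213 162 205 214 213 208 215 216]
the job is handed in; nothing more can be done
None
```

The ring is out of the sifter and lying in the pale blue tray, and the job is handed in at about 31.7 s of the 72 s allowed.

**What I did:**
- **Pick:** I took the small orange pick from the paper and pressed its tail on the bowl rim to swivel it about 30° tip-down in the fingers. I slipped the blade under the blue ring's end at the pocket and prised that end up at about 6 N. It stayed on top of its lip.
- **Return:** I laid the pick back on the paper, a few millimetres from where it started.
- **Ring:** I took the freed end in the fingers, drew the ring out and set it down in the tray.

**Last checks:**
- **Ring in tray:** a two-camera fit puts its centre at (0.472, 0.309, 0.011), level to about 2°. The fit's 5.7-pixel residual probably comes from the jar's blue label being counted as ring.
- **Other objects:** comparing the first and last pictures, I found no sign of shifted bystanders. The change on the spatula is shadow, since its edges are in the same place.
- **Robot:** the gripper was open and clear of everything.

**What went wrong or disagreed:**
- **First grip:** my first grip on the freed end slipped off as I pulled up, leaving the ring half drawn and lying on the rim. The second, deeper grip held.
- **Pick return:** the upward force on the tool reached about 8 N while the pick pivoted flat on the paper.
- **Final picture:** the viewing limit was used up, so the final state was checked only by numbers.

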